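Unclamp the drilled brass plate and rack it

ROBOT

A 6-joint arm with a two-finger parallel gripper is mounted at the origin on the work surface. World frame = base frame: x ahead of the robot, y to its left, z up, the work surface at z = 0. Lengths are in m, angles in rad, forces in N, time in s.
With the tool pointing down it reaches from about 0.275 to 0.725 m from the base axis. Payload 5.6 kg.
Tool frame: the origin (TCP) lies at the very end of the fingers, on their centre line; the grasp point (between the pads) lies grip_point_offset behind it (grip_point_offset is the distance from the TCP to the grasp point, in m); z points along the fingers, x is the direction in which the jaws open and shut, and the axes are right-handed (so a half turn about z gives the same grasp; the last joint's range is limited). The gripper opens to 85 mm and grips with 20 to 120 N. Pads are 22 mm wide; open, the fingers measure 114 mm over their backs; the gripper's body (76 mm by 85 mm) begins 54 mm behind the grasp point. The pads swing forward as they close: fully open they stand 13 mm farther back than shut.
Start: joints at [1.387, 0.255, 0.108, 0, -1.424, -0.285], TCP at [0.248, 0.491, 0.231] pointing down, gripper open.
Joint ranges: [-2.95, 2.95], [-1.21, 1.97], [-1.09, 1.5], [-2.87, 1.71], [-2.94, -0.07], [-3.05, 3.05]. Speed limits (rad/s): [2.57, 2.57, 3.14, 3.14, 3.14, 3.14].

INTERFACE

Orientations are given as a unit quaternion [x, y, z, w].
In Python, from plant import * gives the robot as it stands. Calls block until the motion is done:
- movep(position, orientation): joint-space move of the TCP to a pose.
- servo_line(position, ori=None, rate=0.15): straight line of the TCP; ori=None keeps the orientation; rate is the mean speed in m/s.
- move_joints(angles): joint-space move.
- gripper_to(opening, effort=None): finger opening in m; effort is the grip in N (None keeps the last); returns when the fingers have stopped.
- pause(seconds).
- inverse_kinematics(position, orientation): joint angles nearest the present ones, or None.
- get_obs(): the state.
- snapshot(name): name is "scene" or "top" or "wrist"; returns a dict with "image" (384x512x3 uint8, blue, green, red), "fov_y" (degrees; the focal length in pixels is half the picture's height over the tangent of half this angle, whatever the lens; pixels are square), "cx", "cy" (the principal point, pixels), "k1" (the pictures are not rectified: a ray, as slopes to the right and down, at radius r is drawn at 1 + k1 r^2 times it, then the intrinsics apply), "world_from_camera" (4x4, takes a point from camera to world coordinates). Camera axes: x right, y down, z forward; pixel columns grow to the right and rows downward; lengths in m; the calibration is good to about 2 mm. A picture is of the moment at which its call begins. There is no depth.
A pose or a line that the arm cannot do raises IKError and nothing moves.
- finish_job(): hands the job in, once; it reports no verdict.
Trained networks look in the newest picture that a camera, given by its name, has taken for a name from the list of things; names that differ only in an ending like _2 or _b are one class to them, and where a whole thing is asked for, a point or a joint stands for the part that bears it (a point fixed in the world has none). Each returns a list of dicts, best first, with "p" (0 to 1); they miss things now and then, are a little off and sometimes report something else, mostly with a low value. They report only what shows in the picture. A call takes as long as a camera call. They do not tell look-alikes from the thing itself.
- search_frame(thing, camera): "bbox" ([left, top, right, bottom] in pixels, round what is visible of it).
The state is a dict: "time": time; "joint_pos": joint angles; "qvel": joint speeds; "effort": joint torques, N m; "tool_pos": TCP position; "tool_rot": TCP orientation; "ft_force": force on the tool from outside, world axes, zero at the start; "ft_torque": the same for the moment, N m; "gripper_width": finger opening in m.
Only numpy, scipy, OpenCV 4.12 (cv2) and the standard library are available. Lean on these libraries where they do the work, as an engineer would, in place of code of your own. Each camera call takes 0.05 s, during which the arm holds its last target.

TASK

Lift the sprung clamp arm of the drill jig right over its hold-open point, so that it stays open by itself, and let go of it. Then take the brass plate out of the jig and set it down gently, flat and pillar side up, across the middle of both battens of the empty wooden rack. Leave the clamp standing open, and do not disturb the finished plate on the other rack, the oil bottle or the brush.

Things in the scene. Friction and masses are not known exactly. Their poses are not given: they have to be found in the camera images.
- jig: Fixed steel drill jig: indexing disc 210 mm across, 30 mm high (origin: centre of its underside) that carries a sloping bed. The bed rises 0.35 rad (20 degrees) along the jig's +x, so it slopes down towards the robot's side. The bed's cross direction is the jig's y.
- bed_middle (a point): Middle of the bed's top (184 x 92 mm); z square to it. On it a rest block, 16 mm high and 28 mm wide (y), carries the plate. A stop 21 mm high runs along the plate's low end and on the lowest 10 mm of its flanks; the rest of both long flanks (+y, -y) is free for fingers, 16 mm deep below the plate. At the high end two hinge cheeks rise 56 mm.
- clamp (a joint): Clamp arm angle, rad: 0 pressing on the plate, grows as the bar is lifted up and back, away from the robot; 2.0 open stop. Over-centre spring (strut on the +y side of the hinge): pulls shut, about 9 N at the bar at first, fading to nothing at the hold-open point, about 1.5, then drives the arm to the stop with up to 5 N. Let go before that, it snaps shut.
- clamp_bar (a point): Middle of the round steel cross-bar on the clamp arm's free end: 12 mm thick, 122 mm long along the jig's y, half on either side of the 18 mm wide arm. It can be pinched from above beside the arm, e.g. 33 mm from the middle, and turns in the grip as the arm swings. Shut, its centre line is 50 mm above the bed, 26 mm above the plate's face.
- clamp_hinge (a point): Middle of the clamp hinge; its axis is the jig's y. 45 mm above the bed, square to it. The bar swings about it at 145 mm radius: a positive turn about the jig's +y opens the clamp.
- plate_center (a point): Centre of the brass plate to be taken, half-way through its thickness: 76 mm long (own x), 46 mm wide (y), 8 mm thick (z, out of the face with four 3 mm high pillars at the corners, the side to stay up). About 230 g. In the jig it slopes with the bed.
- free_rack_rest (a point): Middle of the empty, fixed wooden rack (base 110 x 120 x 10 mm), level with its batten tops, 26 mm above the table. Two battens, 16 mm high, 10 mm wide, 104 mm long along its y, centred 26 mm either side in x. The plate should lie lengthwise along x over both, its centre 4 mm above this point; between the battens is room for fingers.
- used_rack_rest (a point): Same point of the second, equal rack, which holds a finished plate. The two racks may change places.
- done_plate_center (a point): Centre of the finished plate, equal to the other one, lying on the second rack. Leave it.
- oil_bottle: White plastic oil bottle, 44 mm across, 100 mm tall, origin at its foot. Leave it.
- bench_brush: Small bench brush about 170 mm long, lying on the table. Leave it.
Things that resemble listed ones, but are neither listed nor needed, are in the scene too. There is more than one size of the jig; the job needs the middle-sized. Leave any pink look-alike of the part that bears plate_center alone.

How it is judged:
On the way, in this order (a step that is already met when the one before it is completed fails the run):
1. the clamp arm stands open past its hold-open point by itself, the robot having let go (value of joint clamp above 1.85 rad and contact force between the fingers and anything else below 0.2 N), for 0.3 s.
2. the plate is lifted out of the jig with the clamp open (distance of plate_center from where it was at the start of the episode above 0.05 m and value of joint clamp above 1.85 rad), for 0.1 s.
At the end, for the whole second after the job is handed in: The plate lies on the empty rack's battens, pillars up, level within 0.08 rad, centre within 20 mm of the rack's middle, 1 to 8 mm above the batten tops; clamp above 1.85 rad; finished plate moved under 20 mm, bottle and brush under 30 mm (value of joint clamp above 1.85 rad and horizontal distance between plate_center and free_rack_rest below 0.02 m and z of plate_center in the frame of free_rack_rest between 0.001 and 0.008 m and angle between plate_center's own z axis and vertical below 0.08 rad and distance of done_plate_center from where it was at the start of the episode below 0.02 m and distance of each of oil_bottle, bench_brush from where it was at the start of the episode below 0.03 m); the robot touches nothing.
It fails at once if the plate is dragged out from under a clamp that is not open, or the clamp falls shut after (distance of plate_center from where it was at the start of the episode above 0.02 m and value of joint clamp below 1.2 rad).
It fails at once if the plate is dropped or thrown at the rack: it moves faster than 0.6 m/s over it with no finger on it (linear speed of plate above 0.6 m/s and horizontal distance between plate_center and free_rack_rest below 0.08 m and contact force between the fingers and plate below 0.1 N).
It fails at once if the finished plate, the oil bottle or the brush is knocked away (distance of done_plate_center from where it was at the start of the episode above 0.02 m or distance of any of oil_bottle, bench_brush from where it was at the start of the episode above 0.03 m).
It also fails if it takes over 59 s, if anything falls off the work surface, if the arm or the gripper's body presses on something with over 40 N, if the wrist force passes 120 N, or if a joint passes its speed limit or range.

## Working session

There is one attempt and no reset: what is moved stays moved. The work goes in short steps, each a Python script; the robot and the scene stay as the last script left them, time stands still between calls to the robot, and variables do not carry over. Pictures are saved under pics/ and viewed, and the job is handed in when it is done.

```bash
ls; mkdir -p pics
cat > h.py <<'E'
from plant import *
import numpy as np, cv2, pickle
from scipy.spatial.transform import Rotation as R
def snap(cam,name):
    s=snapshot(cam); cv2.imwrite(f'pics/{name}.png',s['image']); pickle.dump(s,open(f'pics/{name}.pkl','wb')); return s
E
python3 - <<'E'
from h import *
o=get_obs(); print(o)
for c in ['scene','top','wrist']:
    s=snap(c,c+'0'); print(c,s['fov_y'],s['cx'],s['cy'],s['k1'],np.round(s['world_from_camera'],4).tolist())
    for t in ['jig','clamp','clamp_bar','plate_center','done_plate_center','free_rack_rest','used_rack_rest','oil_bottle','bench_brush']:
        try: print(t,[(np.round(d['bbox']).astype(int).tolist(),round(d['p'],2)) for d in search_frame(t,c)])
        except Exception as e: print(t,e)
import plant; print(plant.grip_point_offset if hasattr(plant,'grip_point_offset') else dir(plant))
print(get_obs()['time'])
E
```

```text
pics
{'time': 0.0, 'joint_pos': array([ 1.38659869e+00,  2.55756823e-01,  1.07022786e-01, -4.99594160e-04,
       -1.42391137e+00, -2.84621718e-01]), 'qvel': array([ 1.17351365e-03,  1.47360389e-03, -1.26107538e-04, -6.55466877e-04,
       -1.15815565e-03, -1.83885515e-06]), 'effort': array([ 1.48283043e-04, -3.86636066e+01,  2.37940389e+01,  5.36499515e+00,
       -6.06033907e-03, -4.94601437e-06]), 'tool_pos': array([0.24821314, 0.4902506 , 0.23039405]), 'tool_rot': array([-5.23498100e-01,  8.52026304e-01, -5.20020197e-04, -8.03369551e-04]), 'ft_force': array([-0.1409318 , -0.30170194,  0.24965766]), 'ft_torque': array([ 0.03990929, -0.02598242,  0.00281388]), 'gripper_width': 0.08540864788258515}
scene 52.97445117571151 256.24991896483135 199.1653387490411 -0.13353025415058417 [[-0.4871, 0.7075, -0.5121, 1.0391], [0.8734, 0.3935, -0.2871, 0.3413], [-0.0016, -0.5871, -0.8095, 0.9662], [0.0, 0.0, 0.0, 1.0]]
jig [([203, 164, 274, 243], 0.98), ([159, 262, 220, 317], 0.66), ([335, 134, 435, 238], 0.57)]
clamp [([380, 133, 435, 175], 0.82), ([170, 254, 214, 285], 0.68), ([217, 162, 271,
[... 1029 characters left out ...]
, 282], 0.86), ([259, 180, 284, 215], 0.58)]
done_plate_center [([359, 184, 377, 216], 0.88)]
free_rack_rest [([142, 184, 185, 228], 0.68)]
used_rack_rest [([343, 179, 387, 226], 0.9)]
oil_bottle [([156, 130, 176, 152], 0.82)]
bench_brush [([321, 120, 383, 141], 0.74)]
wrist 65.4361642798387 256.23572591200923 193.29759801707658 0.018057226689938845 [[-0.4511, -0.8553, -0.255, 0.3131], [-0.8925, 0.4321, 0.1294, 0.4571], [-0.0004, 0.286, -0.9582, 0.3743], [0.0, 0.0, 0.0, 1.0]]
jig [([256, 0, 512, 289], 0.55)]
clamp [([392, 0, 512, 290], 0.59)]
clamp_bar [([393, 1, 509, 286], 0.83)]
plate_center []
done_plate_center []
free_rack_rest []
used_rack_rest []
oil_bottle []
bench_brush []
0.0187
1.5
```

View pics.

Run:
```python
import cv2
for c in ['scene0','top0']:
    im=cv2.imread(f'pics/{c}.png'); cv2.imwrite(f'pics/{c}_v.png',cv2.resize(im,(768,576),interpolation=cv2.INTER_CUBIC))
im=cv2.imread('pics/top0.png')[145:245,215:345]; cv2.imwrite('pics/top0_c.png',cv2.resize(im,None,fx=6,fy=6,interpolation=cv2.INTER_CUBIC))
im=cv2.imread('pics/scene0.png')[150:250,190:320]; cv2.imwrite('pics/scene0_c.png',cv2.resize(im,None,fx=6,fy=6,interpolation=cv2.INTER_CUBIC))
```

```text
(no output)
```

View pics/scene0_v.png

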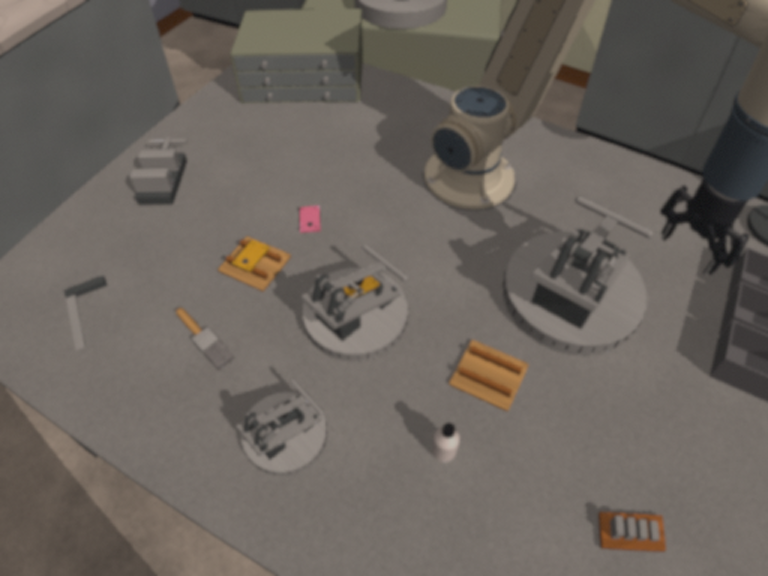

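View pics/top0_v.png

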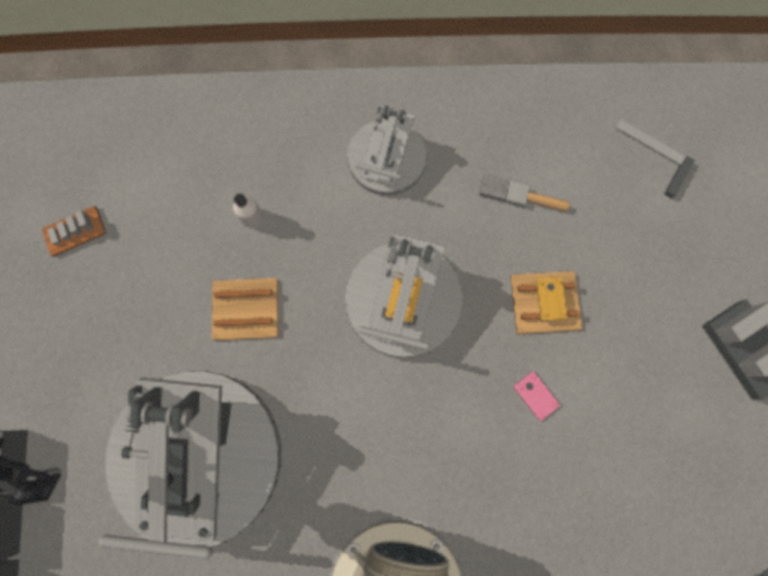

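View pics/top0_c.png

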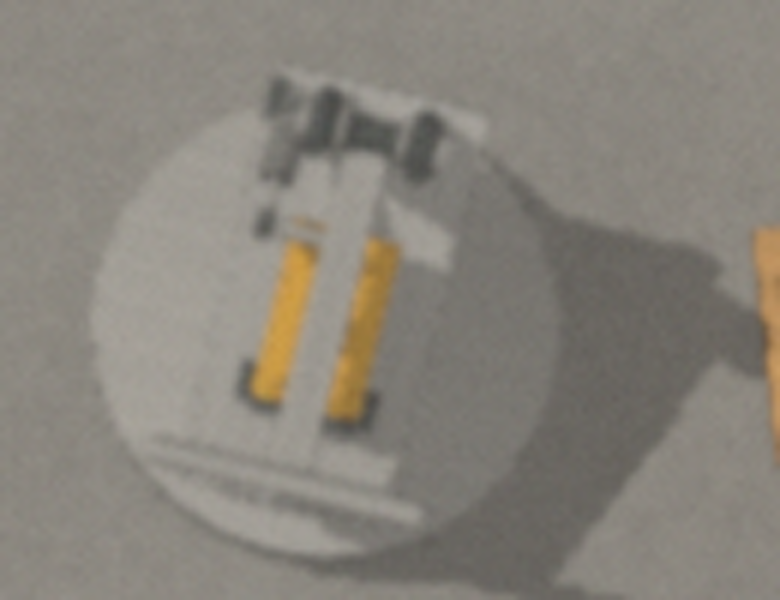

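View pics/scene0_c.png

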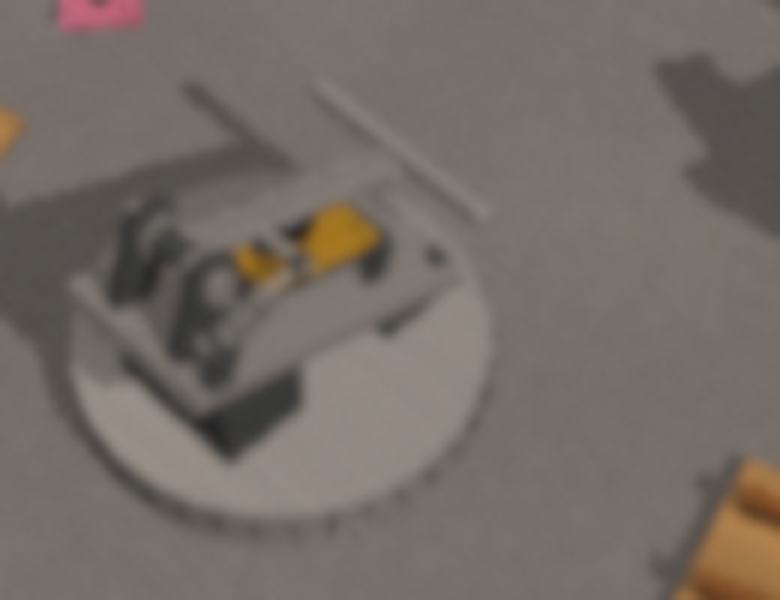

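```bash
cat >> h.py <<'E'
def K(s):
    f=192/np.tan(np.radians(s['fov_y'])/2); return f
def proj(s,P):
    P=np.atleast_2d(P); T=np.linalg.inv(s['world_from_camera']); c=P@T[:3,:3].T+T[:3,3]
    m=c[:,:2]/c[:,2:]; r2=(m**2).sum(1,keepdims=True); m=m*(1+s['k1']*r2)
    return m*K(s)+[s['cx'],s['cy']]
def ray(s,uv):
    d=(np.array(uv,float)-[s['cx'],s['cy']])/K(s); m=d.copy()
    for _ in range(30): m=d/(1+s['k1']*(m@m))
    W=np.array(s['world_from_camera']); v=W[:3,:3]@np.r_[m,1]; return W[:3,3],v/np.linalg.norm(v)
def onz(s,uv,z):
    o,d=ray(s,uv); return o+d*(z-o[2])/d[2]
def tri(obs):
    A=np.zeros((3,3));b=np.zeros(3);L=[]
    for s,uv in obs:
        o,d=ray(s,uv); M=np.eye(3)-np.outer(d,d); A+=M;b+=M@o; L.append((o,d))
    p=np.linalg.solve(A,b); return p,[np.linalg.norm(np.cross(p-o,d)) for o,d in L]
def load(n): return pickle.load(open(f'pics/{n}.pkl','rb'))
def down(yaw): # tool z down, tool x at yaw
    x=np.array([np.cos(yaw),np.sin(yaw),0]); z=np.array([0,0,-1.]); return R.from_matrix(np.c_[x,np.cross(z,x),z]).as_quat()
E
python3 - <<'E'
from h import *
t=load('top0');s=load('scene0')
print('disc',onz(t,[215+325/6,145+315/6],.03),onz(s,[190+283/6,150+335/6],.03))
for n,a,b in [('barL',(150,445),(318,85)),('barR',(422,515),(487,215))]: # guess
  for bb in [(318,85),(487,215)]:
    p=tri([(t,[215+a[0]/6,145+a[1]/6]),(s,[190+bb[0]/6,150+bb[1]/6])]); print(n,bb,p)
print('rack',onz(t,[163.5,206],.026),onz(s,[326,249],.015))
print('used',onz(t,[365,202],.026),'bottle',onz(t,[166,141],.05),'brush',onz(t,[352,130],.01))
o=get_obs(); Rt=R.from_quat(o['tool_rot']).as_matrix(); W=load('wrist0')['world_from_camera']
print('cam in tool',Rt.T@(W[:3,3]-o['tool_pos']),np.round(Rt.T@W[:3,:3],3)); print(Rt)
E
```

```text
disc [ 0.4969297  -0.03293029  0.03      ] [ 0.49579307 -0.02829323  0.03      ]
barL (318, 85) (array([0.44038046, 0.0088836 , 0.18149254]), [np.float64(0.03831663494129788), np.float64(0.03831663494129787)])
barL (487, 215) (array([0.43087866, 0.04659484, 0.10062677]), [np.float64(0.002163542388515863), np.float64(0.0021635423885158636)])
barR (318, 85) (array([ 0.3988306 , -0.06412645,  0.1005344 ]), [np.float64(0.0013600307835200482), np.float64(0.001360030783520106)])
barR (487, 215) (array([ 0.39099005, -0.02423752,  0.03023071]), [np.float64(0.04960659065917624), np.float64(0.04960659065917627)])
rack [0.48371762 0.25161323 0.026     ] [0.49316134 0.25895359 0.015     ]
used [ 0.47675399 -0.29189178  0.026     ] bottle [0.658677   0.24210229 0.05      ] brush [ 0.68961997 -0.27966074  0.01      ]
cam in tool [ 0.00070059 -0.07281476 -0.14304097] [[ 1.     0.001 -0.   ]
 [-0.001  0.958  0.286]
 [ 0.    -0.286  0.958]]
[[-4.51804153e-01 -8.92117148e-01  2.75515139e-05]
 [-8.92117149e-01  4.51804153e-01 -1.32900528e-05]
 [-5.91604400e-07 -3.05836791e-05 -1.00000000e+00]]
```

Run:
```python
from h import *
q=down(1.29)
for n,p in [('wA',[0.44,0.10,0.30]),('wB',[0.44,-0.08,0.28])]:
    movep(p,q); s=snap('wrist',n); o=get_obs(); print(n,o['time'],o['tool_pos'],o['joint_pos'])
    for t in ['clamp_bar','plate_center','jig','free_rack_rest']: print(t,[(np.round(d['bbox']).astype(int).tolist(),round(d['p'],2)) for d in search_frame(t,'wrist')])
    cv2.imwrite(f'pics/{n}_v.png',cv2.resize(s['image'],(768,576),interpolation=cv2.INTER_CUBIC))
```

```text
wA 3.4 [0.43996105 0.10044117 0.29981877] [ 5.73527599e-01  4.49989409e-02  2.89456616e-02 -1.31346850e-04
 -1.55504135e+00 -2.42376740e+00]
clamp_bar [([111, 169, 212, 309], 0.59)]
plate_center [([147, 197, 184, 261], 0.69), ([0, 130, 20, 169], 0.65)]
jig [([210, 311, 289, 341], 0.97), ([110, 142, 255, 313], 0.78), ([291, 0, 512, 68], 0.55)]
free_rack_rest [([322, 110, 419, 205], 0.93), ([108, 168, 215, 311], 0.35)]
wB 4.4 [ 0.44017011 -0.0796      0.28005806] [ 1.73377349e-01  3.80819286e-02 -2.76815667e-02 -1.65011182e-04
 -1.50480425e+00 -2.02468599e+00]
clamp_bar [([259, 124, 371, 282], 0.83), ([70, 178, 178, 264], 0.51), ([341, 334, 351, 340], 0.38)]
plate_center [([61, 73, 133, 134], 0.95), ([289, 160, 335, 231], 0.64)]
jig [([228, 108, 382, 284], 0.98), ([307, 294, 360, 354], 0.97), ([482, 0, 511, 13], 0.72)]
free_rack_rest [([459, 79, 512, 175], 0.87), ([494, 227, 512, 256], 0.38)]
```

View pics/wA_v.png

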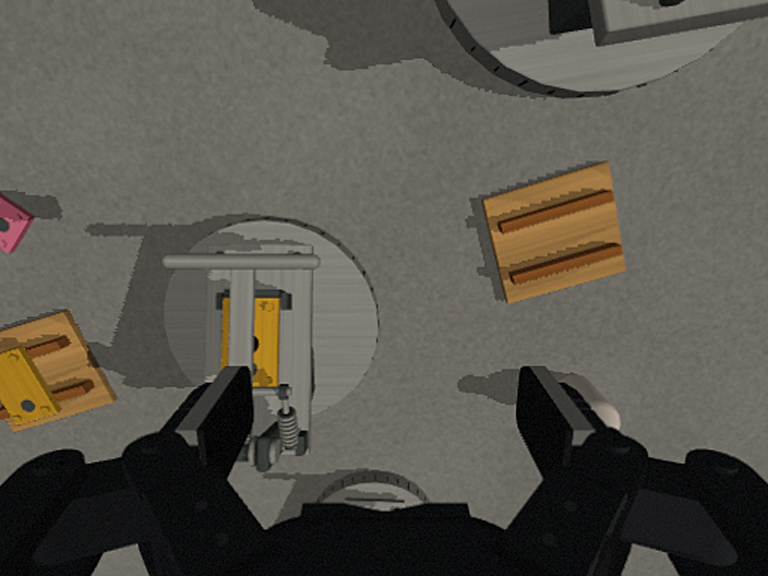

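View pics/wB_v.png

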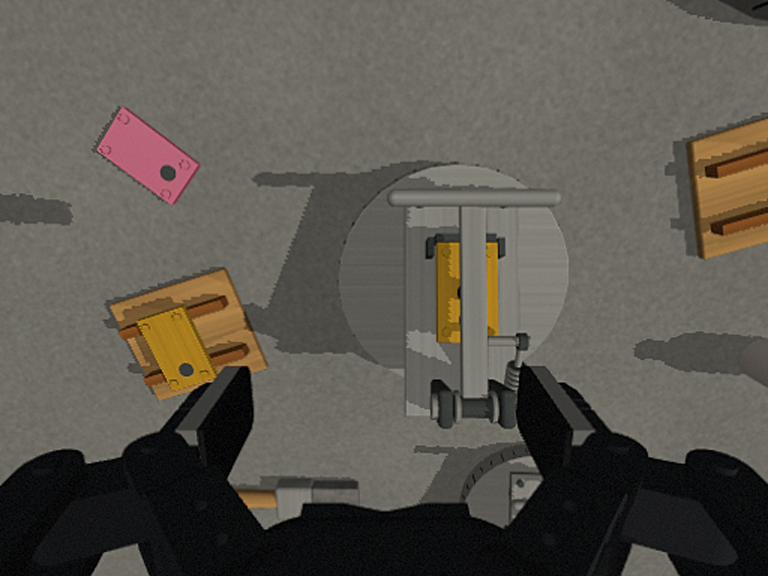

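```bash
cat > fit.py <<'E'
from h import *
from scipy.optimize import least_squares
A,B=load('wA'),load('wB')
v=lambda *p:np.array(p,float)/1.5
def frame(yaw):
    X=np.array([np.cos(yaw),np.sin(yaw),0]);Y=np.array([-np.sin(yaw),np.cos(yaw),0]);Z=np.array([0,0,1.])
    U=X*np.cos(.35)+Z*np.sin(.35);N=-X*np.sin(.35)+Z*np.cos(.35); return X,Y,U,N
def model(q):
    b=q[:3];X,Y,U,N=frame(q[3]); pc=b+q[4]*U-.030*N+q[5]*Y
    c=lambda i,j:pc+.004*N+i*.038*U+j*.023*Y
    return b,Y,pc,c,U,N
obs=[(A,'bL',(164,261)),(A,'bR',(319,261)),(B,'bL',(389,198)),(B,'bR',(560,198)),
 (A,(-1,-1),(223,297)),(A,(-1,1),(280,297)),(A,(1,1),(278.5,387)),(B,(-1,-1),(437,242)),(B,(-1,1),(498,242)),(B,(1,1),(497,342)),(B,(1,-1),(437,342))]
def res(q):
    b,Y,pc,c,U,N=model(q); r=[]
    for s,k,uv in obs:
        P=b-.061*Y if k=='bL' else b+.061*Y if k=='bR' else c(*k)
        r.append(proj(s,P)[0]-v(*uv))
    return np.ravel(r)
f=least_squares(res,[.415,-.0085,.1,-.28,.06,0])
print(np.round(f.x,4)); print(np.round(f.fun.reshape(-1,2),1))
b,Y,pc,c,U,N=model(f.x); hinge=b+.1449*U-.005*N
print('bar',b,'plate',pc,'hinge',hinge, proj(B,hinge)*1.5)
# rack
rp=[(A,(-55,-60),(484,200)),(A,(-55,60),(609,162)),(A,(55,60),(626,268)),(A,(55,-60),(508,303)),(B,(-55,-60),(687,142)),(B,(55,-60),(703,258))]
# image right=+y, down=+x
def rr(q):
    X,Y,_,_=frame(q[2]); return np.ravel([proj(s,np.r_[q[0],q[1],.01]+(i*X+j*Y)/1e3)[0]-v(*uv) for s,(i,j),uv in rp])
g=least_squares(rr,[.485,.252,0]); print('rack',g.x); print(np.round(g.fun.reshape(-1,2),1))
X,Yr,_,_=frame(g.x[2])
np.savez('fit.npz',q=f.x,b=b,pc=pc,hinge=hinge,rack=g.x)
for n,s in (('A',A),('B',B)):
    im=cv2.resize(s['image'],(1024,768),interpolation=cv2.INTER_CUBIC)
    def dot(P,col):
        u=proj(s,P)[0]*2; cv2.circle(im,(int(u[0]),int(u[1])),3,col,-1)
    for P in [b,b-.061*Y,b+.061*Y]: dot(P,(0,0,255))
    for i in (-1,1):
        for j in (-1,1): dot(c(i,j),(255,0,0))
        for j in (-52,52):
            for e in (-5,5): dot(np.r_[g.x[0],g.x[1],.026]+((26*i+e)*X+j*Yr)/1e3,(0,255,0))
    dot(hinge,(255,0,255))
    cv2.imwrite(f'pics/fit{n}.png',im[130:700,150:950])
E
python3 fit.py
```

```text
[ 4.147e-01 -7.800e-03  1.003e-01 -2.820e-01  6.460e-02 -1.000e-04]
[[ 0.1 -0.3]
 [ 1.4  0.1]
 [-1.3  0.1]
 [-0.   0.1]
 [ 0.8 -0.4]
 [-0.4 -0.3]
 [-0.5  1.1]
 [-0.3 -0.2]
 [-0.7 -0.2]
 [ 1.   0. ]
 [ 0.1 -0. ]]
bar [ 0.41474648 -0.00781618  0.10032663] plate [ 0.48287467 -0.02765976  0.09429255] hinge [ 0.54713261 -0.04616862  0.14531566] [[474.28870007 404.59874984]]
rack [0.48614283 0.25896972 0.02479578]
[[-1.8 -0.5]
 [-0.5 -1.8]
 [ 0.2  1.3]
 [-0.5  0.9]
 [ 2.  -0.3]
 [ 0.4  1.2]]
```

View pics/fitA.png

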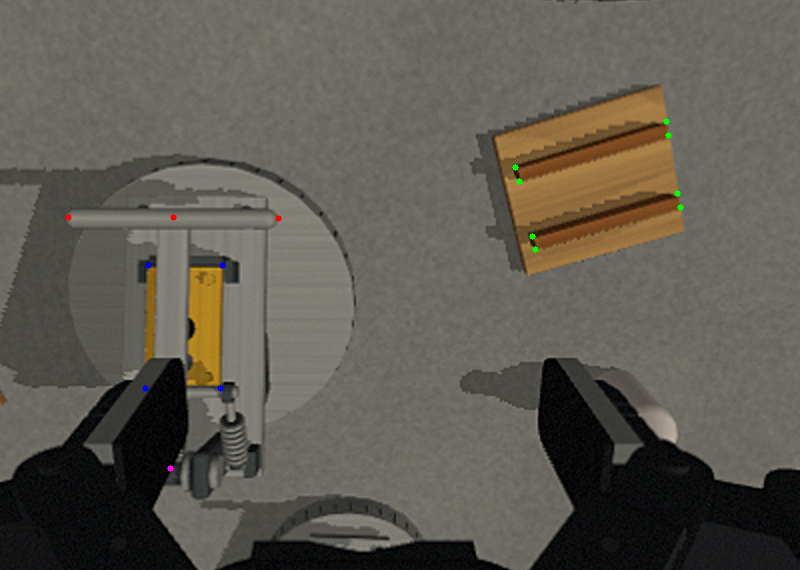

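View pics/fitB.png

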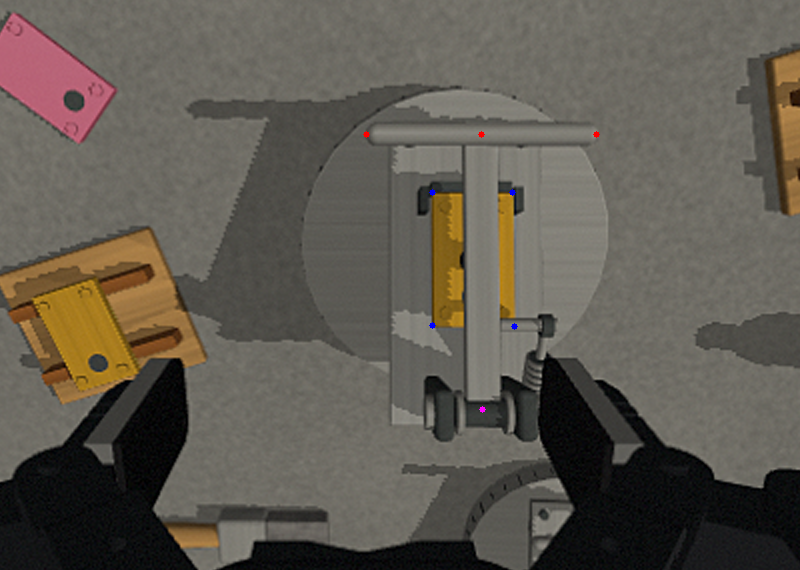

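```bash
cat > c.py <<'E'
from h import *
D=np.load('fit.npz'); q=D['q'];b=D['b'];pc=D['pc'];hinge=D['hinge'];G=float(grip_point_offset)
yaw=q[3];X=np.array([np.cos(yaw),np.sin(yaw),0]);Y=np.array([-np.sin(yaw),np.cos(yaw),0]);Z=np.array([0,0,1.])
def ori(tilt,kind,sgn=1):
    z=-(Z*np.cos(tilt)-X*np.sin(tilt)); U=X*np.cos(tilt)+Z*np.sin(tilt)
    x=sgn*(U if kind=='bar' else Y); return R.from_matrix(np.c_[x,np.cross(z,x),z]).as_quat(), z
def barpose(th,tilt,sgn,depth=0.0165):
    g=hinge+R.from_rotvec(Y*th).apply(b-hinge)-.033*Y
    o,z=ori(tilt,'bar',sgn); return g+z*depth,o,z
def tilt_at(th): return .35*(1-min(th/1.6,1))
E
python3 - <<'E'
from c import *
for sgn in (1,-1):
    for th in (0,.5,1,1.5,1.9):
        p,o,z=barpose(th,tilt_at(th),sgn); j=inverse_kinematics(p,o); j2=inverse_kinematics(p-.07*z,o)
        print(sgn,th,np.round(p,3),None if j is None else np.round(j,2),j2 is not None)
for sgn in (1,-1):
    o,z=ori(.35,'plate',sgn); j=inverse_kinematics(pc+z*.012,o); print('plate',sgn,j)
E
```

```text
1 0 [ 0.411 -0.041  0.085] [ 0.47 -0.14 -0.94  0.46 -0.56  2.02] True
1 0.5 [ 0.405 -0.039  0.156] [ 0.44 -0.17 -0.64  0.2  -0.93  2.31] True
1 1 [ 0.432 -0.047  0.221] [ 0.32 -0.07 -0.32  0.08 -1.21  2.52] True
1 1.5 [ 0.486 -0.063  0.263] [ 0.2   0.11  0.01  0.01 -1.45  2.66] True
1 1.9 [ 0.54  -0.078  0.274] [ 0.14  0.24  0.19  0.   -1.53  2.72] True
-1 0 [ 0.411 -0.041  0.085] [ 0.47 -0.14 -0.94  0.46 -0.56 -1.12] True
-1 0.5 [ 0.405 -0.039  0.156] [ 0.44 -0.17 -0.64  0.2  -0.93 -0.83] True
-1 1 [ 0.432 -0.047  0.221] [ 0.32 -0.07 -0.32  0.08 -1.21 -0.63] True
-1 1.5 [ 0.486 -0.063  0.263] [ 0.2   0.11  0.01  0.01 -1.45 -0.48] True
-1 1.9 [ 0.54  -0.078  0.274] [ 0.14  0.24  0.19  0.   -1.53 -0.42] True
plate 1 [ 0.40390269  0.03157493 -0.78236013  0.44782178 -0.52540094 -2.62009954]
plate -1 [ 0.40390269  0.03157493 -0.78236013  0.44782178 -0.52540094  0.52149311]
```

Run:
```python
from c import *
p,o,z=barpose(0,.35,-1)
gripper_to(.042,50)
movep(p-.08*z,o); s=snap('wrist','w2'); sc=snap('scene','s2')
print(get_obs()['time'],get_obs()['tool_pos'],p-.08*z)
cv2.imwrite('pics/w2_v.png',np.hstack([cv2.resize(s['image'],(400,300)),cv2.resize(sc['image'][100:280,150:390],(400,300),interpolation=cv2.INTER_CUBIC)]))
```

```text
6.1167 [ 0.38595161 -0.03311147  0.16122415] [ 0.38464984 -0.03345404  0.1599768 ]
```

View pics/w2_v.png

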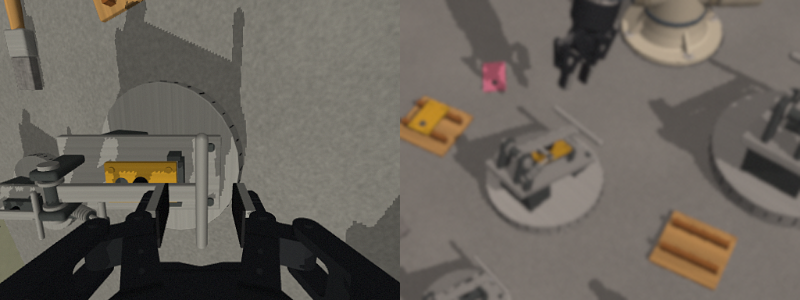

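The bar (left view, column ~202) sits between the open fingers (165–238), on the −y side of the arm. Descending and gripping.

Run:
```python
from c import *
p,o,z=barpose(0,.35,-1)
servo_line(p,o,rate=.1); ob=get_obs(); print(ob['time'],ob['tool_pos']-p,ob['ft_force'])
gripper_to(0.0,50); ob=get_obs(); print(ob['time'],ob['gripper_width'],ob['ft_force'],ob['tool_pos']-p)
s=snap('wrist','w3')
cv2.imwrite('pics/w3_v.png',s['image'])
```

```text
7.0667 [3.54908151e-04 5.16568076e-05 4.62809688e-04] [-0.16771435  0.56124954  0.8637772 ]
7.4583 0.010216107134947094 [-4.25868794  1.99790157  5.93539785] [0.00023811 0.00026844 0.00054961]
```

View pics/w3_v.png

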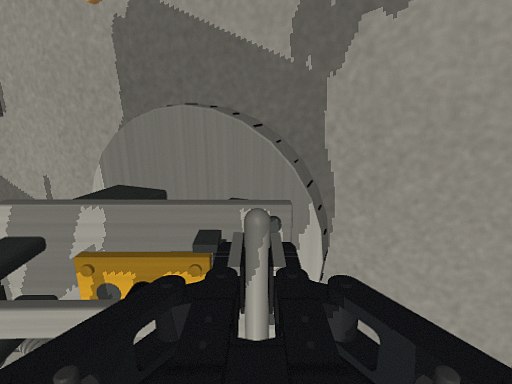

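Bar is held between the pads (column ~257). Swinging it up along the arc.

Run:
```python
from c import *
for th in np.arange(.125,1.9,.125).tolist()+[1.9]:
    p,o,z=barpose(th,tilt_at(th),-1)
    servo_line(p,o,rate=.12); ob=get_obs(); print(round(th,2),round(ob['time'],2),np.round(ob['ft_force'],1),round(ob['gripper_width'],4))
    if np.linalg.norm(ob['ft_force'])>60 or ob['gripper_width']<.006: print('STOP');break
s=snap('wrist','w4'); sc=snap('scene','s4'); print(get_obs()['time'])
cv2.imwrite('pics/w4_v.png',np.hstack([cv2.resize(s['image'],(400,300)),cv2.resize(sc['image'][100:280,150:390],(400,300),interpolation=cv2.INTER_CUBIC)]))
```

```text
0.12 7.81 [ 5.8  0.3 -9.5] 0.0105
0.25 8.11 [  4.4   4.5 -10.5] 0.0104
0.38 8.41 [  2.5   6.6 -10.1] 0.0102
0.5 8.71 [ -0.5   9.9 -10. ] 0.0101
0.62 9.01 [-8.1 12.5 -6.6] 0.0098
0.75 9.31 [-13.3  15.2  -2.9] 0.0102
0.88 9.61 [-21.5  18.9   5.1] 0.0104
1.0 9.91 [-29.8  21.1  15.1] 0.01
1.12 10.21 [-35.1  21.6  28.3] 0.0099
1.25 10.51 [-27.1  15.   32.8] 0.0102
1.38 10.81 [-18.6  12.1  29.5] 0.0102
1.5 11.11 [-9.9  9.2 24.2] 0.01
1.62 11.41 [-1.1  4.7 16. ] 0.0098
1.75 11.71 [ 0.1  4.2 12.1] 0.0101
1.88 12.01 [4.  2.3 5.7] 0.0103
1.9 12.26 [4.4 2.7 6.4] 0.0103
12.3583
```

View pics/w4_v.png

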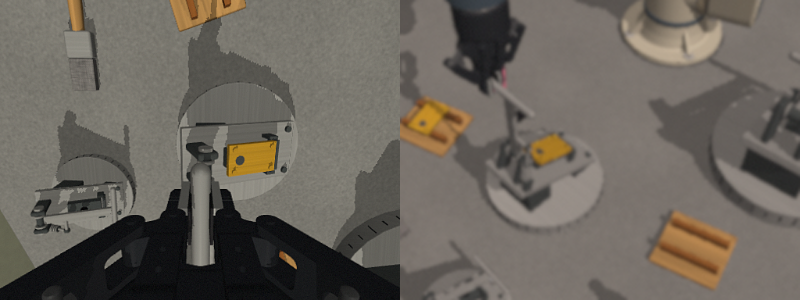

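Run:
```python
from c import *
gripper_to(.06); ob=get_obs(); print(ob['time'],ob['ft_force'])
p=ob['tool_pos']; servo_line(p+[0,0,.075],rate=.12); pause(.35)
ob=get_obs(); print(ob['time'],ob['ft_force'])
p=ob['tool_pos']; movep(p-.10*X-.03*Z+.0*Y, ori(.1,'plate',-1)[0])
gripper_to(.075); 
s=snap('wrist','w5'); sc=snap('scene','s5'); print(get_obs()['time'])
cv2.imwrite('pics/w5_v.png',np.hstack([cv2.resize(s['image'],(400,300)),cv2.resize(sc['image'][100:280,150:390],(400,300),interpolation=cv2.INTER_CUBIC)]))
```

```text
12.8917 [-0.61776803  0.75326071  0.17633719]
14.0167 [ 0.09277981  0.68549148 -0.0249265 ]
15.7
```

View pics/w5_v.png

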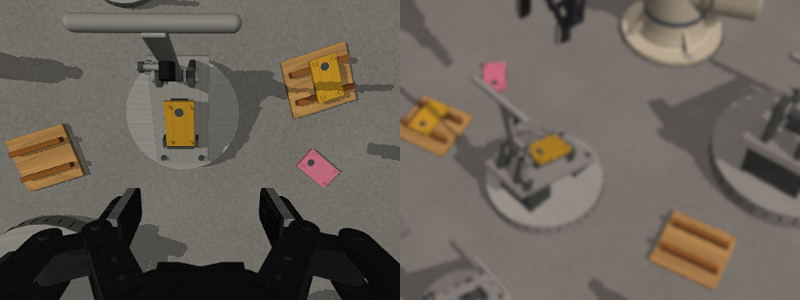

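Run:
```python
from c import *
s=load('w5'); im=cv2.resize(s['image'],(1024,768),interpolation=cv2.INTER_CUBIC)
U=X*np.cos(.35)+Z*np.sin(.35);N=-X*np.sin(.35)+Z*np.cos(.35)
def dot(P,col):
    u=proj(s,P)[0]*2; cv2.circle(im,(int(round(u[0])),int(round(u[1]))),3,col,-1)
for i in(-1,1):
    for j in(-1,1): dot(pc+.004*N+i*.038*U+j*.023*Y,(255,0,0))
r=D['rack']; Xr=np.array([np.cos(r[2]),np.sin(r[2]),0]);Yr=np.array([-np.sin(r[2]),np.cos(r[2]),0])
for i in(-1,1):
    for j in(-1,1):
        dot(np.r_[r[:2],.01]+(i*55*Xr+j*60*Yr)/1e3,(0,0,255))
        for e in(-5,5): dot(np.r_[r[:2],.026]+((i*26+e)*Xr+j*52*Yr)/1e3,(0,255,0))
cv2.imwrite('pics/w5_fit.png',im[60:560,0:800])
j=inverse_kinematics(pc-N*.014,ori(.35,'plate',1)[0]); print(j)
for z in (.016,.12): print(inverse_kinematics(np.r_[r[:2],z],down(r[2]+np.pi/2)),inverse_kinematics(np.r_[r[:2],z],down(r[2]-np.pi/2)))
```

```text
[ 0.40174284  0.0355728  -0.78528242  0.45231799 -0.51852711 -2.62346908]
[ 0.773584    0.41943217 -0.24034254  0.         -0.91102161 -2.31958455] [ 0.773584    0.41943217 -0.24034254  0.         -0.91102161  0.8220081 ]
[ 0.773584    0.31579655 -0.09771119  0.         -1.15728858 -2.31958455] [ 0.773584    0.31579655 -0.09771119  0.         -1.15728858  0.8220081 ]
```

View pics/w5_fit.png

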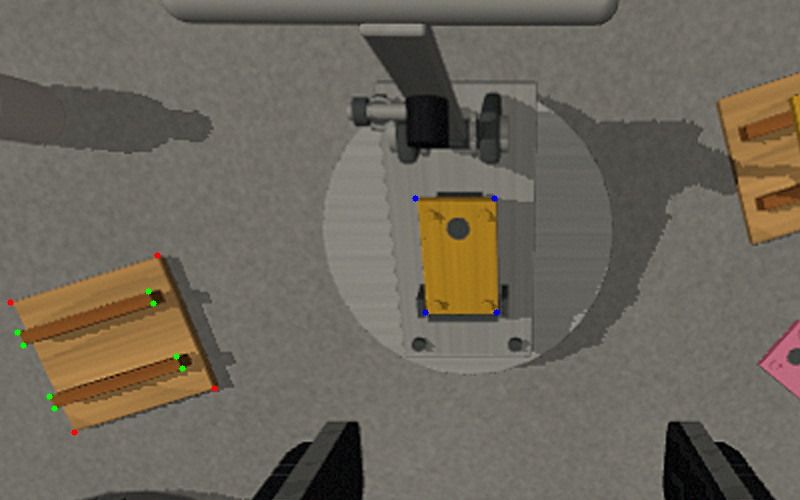

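Run:
```python
from c import *
N=-X*np.sin(.35)+Z*np.cos(.35); o,z=ori(.35,'plate',1)
p=get_obs()['tool_pos']; movep(p-.04*X,o); 
movep(pc+.07*N,o); s=snap('wrist','w6'); print(get_obs()['time'])
cv2.imwrite('pics/w6_v.png',s['image'])
```

```text
21.9417
```

View pics/w6_v.png

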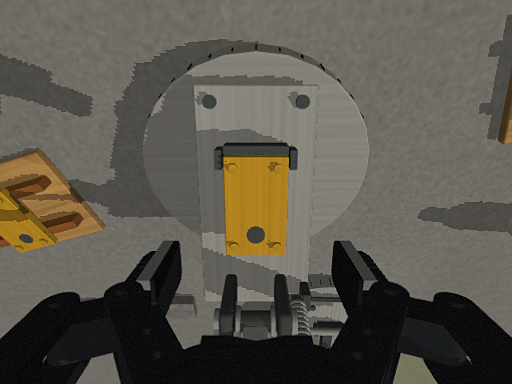

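Run:
```python
from c import *
N=-X*np.sin(.35)+Z*np.cos(.35); o,z=ori(.35,'plate',1)
p=pc-.014*N
servo_line(p,o,rate=.08); ob=get_obs(); print(ob['time'],ob['tool_pos']-p,ob['ft_force'])
gripper_to(0.03,40); ob=get_obs(); print(ob['time'],ob['gripper_width'],ob['ft_force'])
s=snap('wrist','w7'); cv2.imwrite('pics/w7_v.png',s['image'])
```

```text
23.1417 [0.00027901 0.00016866 0.00048788] [-0.32406859 -0.53049917 -0.72859699]
23.5167 0.04511500241633665 [-4.04349808  1.81942546  6.0074801 ]
```

View pics/w7_v.png

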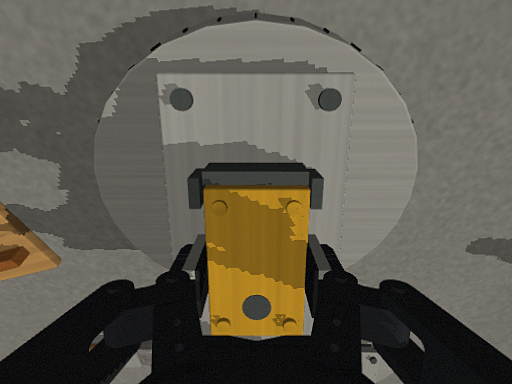

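Run:
```python
from c import *
N=-X*np.sin(.35)+Z*np.cos(.35); o,z=ori(.35,'plate',1); r=D['rack']
servo_line(pc+.08*N,o,rate=.1); ob=get_obs(); print(ob['time'],ob['gripper_width'],ob['ft_force'])
movep(np.r_[r[:2],.15],down(r[2]+np.pi/2)); ob=get_obs(); print(ob['time'],ob['gripper_width'],ob['ft_force'],ob['tool_pos'])
s=snap('wrist','w8'); sc=snap('scene','s8'); print(get_obs()['time'])
cv2.imwrite('pics/w8_v.png',np.hstack([cv2.resize(s['image'],(400,300)),cv2.resize(sc['image'][100:280,150:390],(400,300),interpolation=cv2.INTER_CUBIC)]))
```

```text
24.6583 0.04497126809437496 [ 0.58620579 -0.21187431 -2.32127   ]
25.7417 0.045113337157291426 [ 0.6156315  -0.63391844 -1.13591372] [0.48611661 0.25792967 0.1499181 ]
25.8417
```

View pics/w8_v.png

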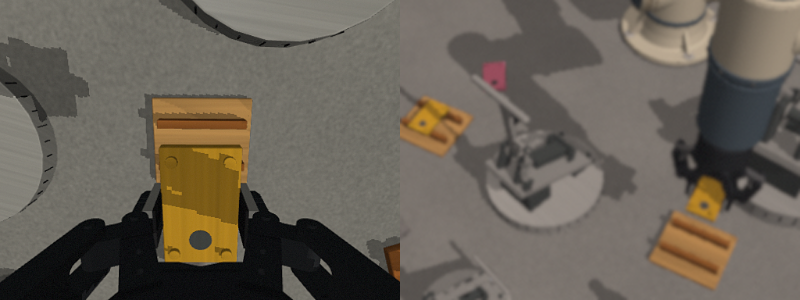

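View pics/w8.png

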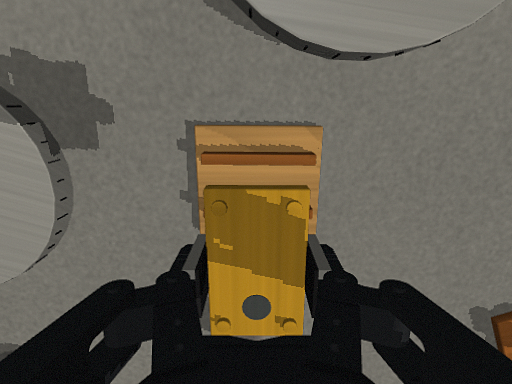

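Run:
```python
from c import *
s=load('w8'); r=D['rack']; a,c=onz(s,[195,126],.01),onz(s,[323,126],.01); print(a,c,np.hypot(*(a-c)[:2]),'yaw',np.arctan2(-(c-a)[0],(c-a)[1]))
m=(a+c)/2; print('centre',m+.055*np.array([np.cos(r[2]),np.sin(r[2]),0]),r)
# plate far-end (x=-38) edge & near, face
for uv in ([207,187],[308,187],[210,335],[305,335]): print(onz(s,uv,.15+.018))
# batten near face/ top
for uv in ([202,152],[316,152],[316,165]): print('bat',onz(s,uv,.026))
```

```text
[0.43404515 0.19942359 0.01      ] [0.43112401 0.31768705 0.01      ] 0.11829953463185003 yaw 0.024695240237429566
centre [0.48756768 0.25991895 0.01      ] [0.48614283 0.25896972 0.02479578]
[0.44821645 0.23508618 0.168     ]
[0.44713117 0.27882876 0.168     ]
[0.52577648 0.23497967 0.168     ]
[0.52457603 0.28295457 0.168     ]
bat [0.45544383 0.20805655 0.026     ]
bat [0.45292217 0.30996678 0.026     ]
bat [0.46469225 0.31093977 0.026     ]
```

Run:
```python
from c import *
r=D['rack']; xy=np.array([.4868,.2593])
servo_line(np.r_[xy,.024],rate=.12); pause(.1); f0=get_obs()['ft_force']; print(get_obs()['time'],f0)
z=.024
while z>.0125:
    z-=.001; servo_line(np.r_[xy,z],rate=.02); ob=get_obs(); df=ob['ft_force'][2]-f0[2]; print(round(z,4),np.round(df,2),round(ob['tool_pos'][2],4))
    if df>2.: break
s=snap('wrist','w9'); sc=snap('scene','s9'); print(get_obs()['time'])
cv2.imwrite('pics/w9_v.png',np.hstack([cv2.resize(s['image'],(400,300)),cv2.resize(sc['image'][190:310,250:410],(400,300),interpolation=cv2.INTER_CUBIC)]))
```

```text
27.1417 [ 0.14071872  0.95847958 -1.76298735]
0.023 0.42 0.0232
0.022 -0.11 0.0219
0.021 -0.05 0.0209
0.02 -1.05 0.0199
0.019 -0.55 0.0189
0.018 0.3 0.0179
0.017 -0.37 0.0169
0.016 -0.37 0.0159
0.015 -0.44 0.0149
0.014 0.37 0.014
0.013 6.47 0.0139
29.9917
```

View pics/w9_v.png

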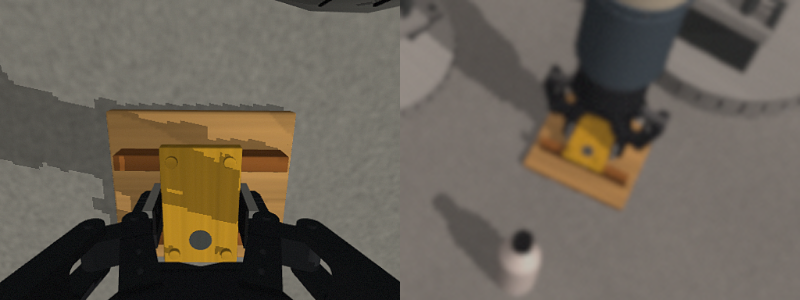

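Run:
```python
from c import *
gripper_to(.068); p=get_obs()['tool_pos']; print(get_obs()['ft_force'])
servo_line(p+[0,0,.10],rate=.1); servo_line(p+[-.06,0,.17],rate=.15); pause(.2)
ob=get_obs(); print(ob['time'],ob['ft_force'])
s=snap('wrist','w10'); sc=snap('scene','s10')
print('plate?',search_frame('plate_center','wrist'))
cv2.imwrite('pics/w10_v.png',np.hstack([cv2.resize(s['image'],(400,300)),cv2.resize(sc['image'][100:310,130:410],(400,300),interpolation=cv2.INTER_CUBIC)]))
```

```text
[0.83987615 0.35440198 1.15755968]
32.4583 [0.08252895 0.6768067  0.25547795]
plate? [{'bbox': [231.5, 196.3, 278.2, 267.6], 'p': 0.88}]
```

View pics/w10_v.png

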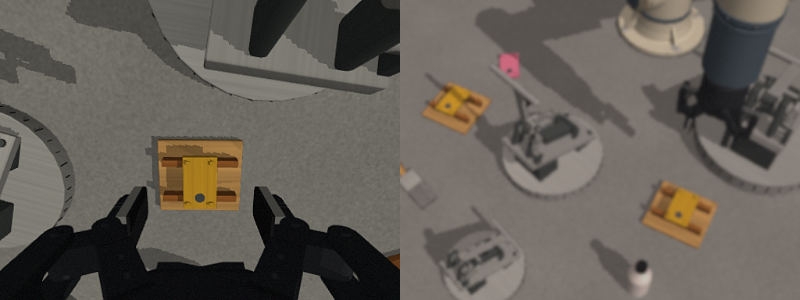

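View pics/w10.png

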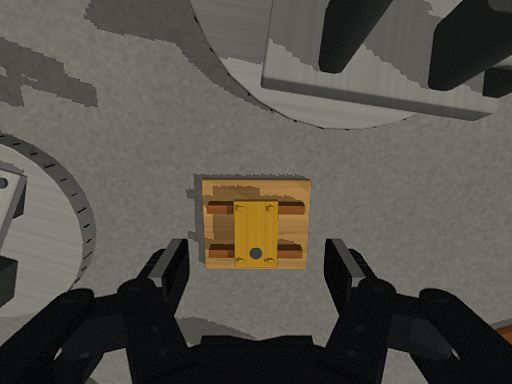

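Run:
```python
from c import *
s=load('w10'); P=[onz(s,u,.034) for u in ([234,200],[279,200],[235,268],[277,268])]; Q=[onz(s,u,.01) for u in ([202,179],[311,179],[206,268],[308,269])]
print(np.mean(P,0),np.mean(Q,0), [np.round(p,4) for p in P])
for u in ([100,100],):pass
# compare finished plate / bottle / brush in scene
a,b=load('scene0')['image'],load('s10')['image']
d=cv2.absdiff(a,b).max(2)
for n,(l,t,r,bt) in dict(done=(138,150,196,196),bottle=(284,276,310,310),brush=(116,203,158,248)).items(): print(n,d[t:bt,l:r].mean())
```

```text
[0.48672666 0.25983832 0.034     ] [0.48599096 0.26040118 0.01      ] [array([0.4482, 0.2361, 0.034 ]), array([0.4471, 0.2821, 0.034 ]), array([0.5264, 0.2376, 0.034 ]), array([0.5252, 0.2835, 0.034 ])]
done 5.264617691154423
bottle 3.43552036199095
brush 3.398941798941799
```

Run:
```python
from plant import *
print(finish_job()); print(get_obs()['time'])
```

```text
the job is handed in; nothing more can be done
None
the job is handed in; nothing more can be done
```

The job is done and handed in at about 32.5 s of the 59 s allowed. No verdict was reported, so what follows is from my own last checks.

**What I did:**
- I pinched the bar of the middle-sized jig on its −y side, swung it to about 1.9 rad and let go. It stayed open by itself.
- I took the brass plate by its flanks, lifted it square to the bed, lowered it onto the empty rack until it touched, then released it and backed off.

**Last checks:**
- **Plate:** it lies across both battens, pillars up, with its centre about 1 mm from the rack's middle. Its outline in the picture is consistent with lying level.
- **Clamp:** it stands open in the last scene picture. I had no direct reading of its joint angle.
- **Robot:** the tool force is back to its no-contact level, so nothing is being touched.
- **Other things:** in before-and-after scene pictures, the areas round the finished plate, the oil bottle and the brush changed only slightly (mean 3–5 grey levels). The finished plate's area differed most (5.3).

**Disagreements:**
- The wrist force rose to about 50 N midway through the clamp swing, well above the spring's 9 N, so my arc was probably slightly off the real one. It stayed under the 120 N limit.
- The rack's base edges and its battens disagreed by a few millimetres in one picture. Closer views agreed to about 1.5 mm, well inside the 20 mm tolerance.
- The plate touched down 2 mm lower than I expected, so it probably sat slightly lower in the grip than planned.

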